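# Scan the computer's cover plate and hold it over its screw posts

## Task

Book in the small computer's cover plate while it still lies on the mat: squeeze the trigger of the stand-mounted scanner right in and let it spring back. Then pick the cover up by its heat-sink block and hold it level, about 2 cm above the open housing and not touching it, the right way round so that each of the three threaded holes can be seen whole through the plate hole above it, ready for a colleague to put in the screws. Finish while holding it still there, without letting go or putting it down, and leave everything else on the desk where it is.

Things in the scene. Friction and masses are not known exactly. Their poses are not given: they have to be found in the camera images.
- scanner: Pistol-shaped code scanner fixed lying on its side on a stand with a 110 x 110 mm base. Origin: under the base's centre, on the desk; z up, +y where the nose points. Barrel 56 mm wide along y, top at 128 mm, its -x side at x = -28 mm. Black grip, 32 mm in y, 34 mm high, middle at z = 100 mm, sticks out from it to x = -133 mm, free all round. Trigger on the grip's +y side.
- squeeze (a point): Point fixed at (-64, 3.5, 100) mm in the scanner's frame (same axes): midway between the grip's back (19.5 mm along -y) and the face of the fully squeezed trigger (19.5 mm along +y). Grip plus trigger measure 52 mm along y here at rest, 39 mm squeezed. Pinching them together along y about this point, from above, squeezes the trigger.
- trigger (a joint): Sprung trigger: grey bar 44 mm long, 8 thick, 20 high, hinged upright at its barrel end; its free end points along the scanner's -x and stands 13 mm further out at rest than squeezed. 0 = rest, 0.30 rad = fully squeezed (stop). About 7 N at mid-length squeezes it fully; it springs back by itself.
- cover_grip (a point): Grasp centre of the loose aluminium cover plate, 0.25 to 0.42 kg, lying flat on a dark mat 3 mm thick. Plate 170 (x) x 120 (y) x 5 mm; mid-top stands a finned heat-sink block 70 long (x), 30 wide (y), flat-sided, 36 mm above the plate's top. This point: block's middle, 24 mm above the plate's top, 29 above its underside. Axes the plate's, z up.
- cover: The same cover plate; origin at the centre of its underside, same axes. Three 14 mm through holes at (-70, 45), (-70, -45) and (70, 0) mm: two at one end, one at the other, so it fits the housing one way round only. A white label lies beside the block.
- case: Open housing of a small computer: fixed dark steel box 170 (x) x 120 (y) x 55 mm high, open at the top. Origin: centre of its underside, on the desk; z up. Inside stand three brass posts, tops flush with the rim 55 mm above the desk, each with a 5 mm threaded hole in its top, at (-70, 45), (-70, -45) and (70, 0) mm.
- cover_hole0 (a point): Centre of the cover plate's 14 mm hole 0, at its underside, at (-70, 45) mm from the plate's middle. It belongs over case_hole0.
- case_hole0 (a point): Centre of the mouth of threaded hole 0 on top of its brass post, at (-70, 45) mm from the housing's middle, 55 mm above the desk.
- cover_hole1 (a point): Centre of the cover plate's 14 mm hole 1, at its underside, at (-70, -45) mm from the plate's middle. It belongs over case_hole1.
- case_hole1 (a point): Centre of the mouth of threaded hole 1 on top of its brass post, at (-70, -45) mm from the housing's middle, 55 mm above the desk.
- cover_hole2 (a point): Centre of the cover plate's 14 mm hole 2, at its underside, at (70, 0) mm from the plate's middle. It belongs over case_hole2.
- case_hole2 (a point): Centre of the mouth of threaded hole 2 on top of its brass post, at (70, 0) mm from the housing's middle, 55 mm above the desk.
- bottle_a: Small amber bottle with a purple cap, 32 mm across, 75 mm high, standing between the scanner and the mat; origin under its centre. Leave alone.
- bottle_b: Another such amber bottle, beyond the mat; origin under its centre. Leave alone.
- bottle_c: A third such amber bottle, beyond the mat; origin under its centre. Leave alone.
- flask: Black bottle, 42 mm across, 120 mm high, beyond the mat; origin under its centre. Leave alone.
- mouse: Black computer mouse, 105 x 60 x 32 mm; origin under its centre. Leave alone.
- screwdriver: Screwdriver, 170 mm long, lying across the far end of the mat; origin at its middle. Leave alone.
- screw_tray: White plastic tray, 90 x 70 x 22 mm, with three screws; origin under its centre. Leave alone.

How it is judged (in metres and radians):
On the way, in this order (a step that is already met when the one before it is completed fails the run):
1. the trigger is squeezed right in while the cover still lies on the mat (value of joint trigger above 0.24 rad and distance of cover from where it was at the start of the episode below 0.03 m), for 0.1 s.
2. the trigger has sprung back, with the cover still on the mat (value of joint trigger below 0.06 rad and distance of cover from where it was at the start of the episode below 0.03 m), for 0.1 s.
3. the cover is lifted in the fingers (height (world z) of cover above 0.04 m and contact force between the fingers and cover above 1 N), for 0.2 s.
At the end, for the whole second after the job is handed in: The fingers hold the cover still and level (within 0.12 rad); each of its three holes is within 5 mm, seen from above, of its own threaded hole; its underside is 6 to 40 mm above the posts at every hole; it does not touch the housing; the trigger is back at rest (horizontal distance between cover_hole0 and case_hole0 below 0.005 m and z of cover_hole0 in the frame of case_hole0 between 0.006 and 0.04 m and horizontal distance between cover_hole1 and case_hole1 below 0.005 m and z of cover_hole1 in the frame of case_hole1 between 0.006 and 0.04 m and horizontal distance between cover_hole2 and case_hole2 below 0.005 m and z of cover_hole2 in the frame of case_hole2 between 0.006 and 0.04 m and angle between cover's own z axis and vertical below 0.12 rad and contact force between the fingers and cover above 1 N and contact force between cover and case below 0.3 N and linear speed of cover below 0.02 m/s and angular speed of cover below 0.15 rad/s and value of joint trigger below 0.06 rad); the arm keeps its last pose, push and grip.
It fails at once if the cover strikes or rests on the housing (contact force between cover and case above 1 N).
It fails at once if something else on the desk is moved more than 30 mm (distance of any of bottle_a, bottle_b, bottle_c, flask, mouse, screwdriver, screw_tray from where it was at the start of the episode above 0.03 m).
It also fails if it takes over 51 s, if anything falls off the work surface, if the arm or the gripper's body presses on something with over 40 N, if the wrist force passes 120 N, or if a joint passes its speed limit or range.

## Robot

A 6-joint arm with a two-finger parallel gripper is mounted at the origin on the work surface. World frame = base frame: x ahead of the robot, y to its left, z up, the work surface at z = 0. Lengths are in mm, angles in rad, forces in N, time in s.
With the tool pointing down it reaches from about 350 to 1000 mm from the base axis. Payload 7.1 kg.
Tool frame: the origin (TCP) lies midway between the tips of the shut fingers; the grasp point (between the pads) lies hold_point_z behind it (hold_point_z is the distance from the TCP to the grasp point, in mm); z points along the fingers, y is the line along which they close (so a half turn about z gives the same grasp; the last joint's range is limited). The gripper opens to 85 mm and grips with 20 to 120 N. Pads are 22 mm wide; open, the fingers measure 114 mm over their backs; the gripper's body (76 mm by 85 mm) begins 54 mm behind the grasp point. The pads swing forward as they close: fully open they stand 13 mm farther back than shut.
Start: joints at [1.297, 0.423, 1.63, -0, 1.089, -0.019], TCP at [157.501, 604.813, 231.319] pointing down, gripper open.
Joint ranges: [-3, 3], [-0.9, 2.11], [0.09, 2.58], [-1.31, 4.45], [0.11, 2.69], [-2.54, 2.54]. Speed limits (rad/s): [2.39, 2.39, 3.01, 3.14, 3.14, 3.14].

## Interface

Orientations are given as [roll, pitch, yaw] about the fixed x, y, z axes, in that order (R = Rz(yaw) Ry(pitch) Rx(roll)).
In Python, from rig import * gives the robot as it stands.
- The arm moves only by the tool servo_tool, never from a script. Its argument "targets" is a list of rows, each an object of numbers: "dx", "dy", "dz": the shift along the tool's x, y, z in cm; "turn": the turn about the tool's z in rad; "hand": the gripper's target within -1 to 1 (fully open at 1, half-way at 0, shut at -1). A call has exactly 5 rows; each row shifts and turns the commanded pose from where the row before left it, along the tool's axes as they then stand; what a row does not reach is not made up. A row lasts 1/10 s, in which the tool goes at most 50 mm and 8.59 degrees, less where a joint would pass 70% of its speed; a pose out of reach is approached as far as the arm can. A call is refused whole if a number of a shift passes 5 or a number of a turn 0.15, either way. A call with a gripper value outside its range is refused whole. The fingers move at their own pace and stop on an object; "newtons" is the grip in N (left out, the last holds). Time passes only in rows, so rows that do not move let the fingers close, or fill a call up. It gives the time, the measured TCP pose, the force, the opening and the grip force at its end, in the units of the state.
- get_obs(): the state, without advancing time (a new reading comes with each control period).
- capture(name): name is "side" or "top"; returns the picture (384x512x3 uint8, blue, green, red); there is no depth.
- camera_info(name): a dict with "K" (3x3 intrinsics, pixels), "k1" (the pictures are not rectified: a ray, as slopes to the right and down, at radius r is drawn at 1 + k1 r^2 times it, then the intrinsics apply), "R" (3x3) and "t" (3): a world point X has camera coordinates R X + t. Camera axes: x right, y down, z forward; pixel columns grow to the right and rows downward; lengths in mm; the calibration is good to about 2 mm. A picture is of the moment at which its call begins. camera_info takes no time and is no camera call.
- finish_job(): hands the job in; it is judged then, once.
The state is a dict: "time": time; "joint_pos": joint angles; "qd": joint speeds; "joint_efforts": joint torques, N m; "ee_pos": TCP position; "ee_rot": TCP orientation; "ft_force": force on the tool from outside, world axes, zero at the start; "torque": the same for the moment, N m; "opening": finger opening in mm; "finger_force": force on a finger pad.
Only numpy, scipy, OpenCV 4.12 (cv2) and the standard library are available. Lean on these libraries where they do the work, as an engineer would, in place of code of your own. Each camera call takes 0.05 s, during which the arm holds its last target. There are 200 camera calls.

## Working session

There is one attempt and no reset: what is moved stays moved. The work goes in short steps, Python scripts to look and compute and a tool call to move; the robot and the scene stay as the last step left them, time stands still between calls to the robot, and variables do not carry over. Pictures are saved under pics/ and viewed, at most 10 in all, crops included, and the job is handed in when it is done.

Besides the shell and the picture viewer there is one more tool, called in YAML: its name, and indented under it one key for each argument. servo_tool: Moves the arm, as the interface text tells. Its arguments: {"type":"object","properties":{"targets":{"type":"array"},"newtons":{"type":"number"}},"required":["targets"]}

```bash
ls; mkdir -p pics
python3 - <<'E'
from rig import *
import cv2
o=get_obs();print(o)
import rig;print([n for n in dir(rig) if not n.startswith('_')])
for n in("side","top"):
    i=camera_info(n);print(n,i); cv2.imwrite(f"pics/{n}0.png",capture(n))
E
```

```text
pics
{'time': 0.0, 'joint_pos': array([ 1.29701428e+00,  4.23870325e-01,  1.63069070e+00, -2.37587286e-05,
        1.08859399e+00, -1.89854890e-02]), 'qd': array([-0.00020941,  0.00253578,  0.00021758, -0.00030231, -0.00154134,
        0.00121594]), 'joint_efforts': array([ 2.30067351e-03, -5.57362497e+01, -2.81740594e+01,  1.63213363e-04,
        7.12991183e-03,  3.25883001e-06]), 'ee_pos': array([157.35476058, 604.30163367, 230.52700293]), 'ee_rot': array([-3.14003018e+00, -8.63174486e-06,  2.88680712e+00]), 'ft_force': array([ 0.01608471,  0.06682974, -0.7195751 ]), 'torque': array([ 0.02046206, -0.00716078, -0.00549697]), 'finger_force': 0.0, 'opening': 85.24916692728458}
['PlanningError', 'camera_info', 'capture', 'finish_job', 'get_obs', 'hold_point_z']
side {'K': array([[442.02530294,   0.        , 252.35318881],
       [  0.        , 442.02530294, 190.98429832],
       [  0.        ,   0.        ,   1.        ]]), 'k1': 0.022402547755005022, 'R': array([[ 0.9816067 , -0.19069795, -0.00908739],
       [-0.1289872 , -0.62735761, -0.76797443],
       [ 0.14075011,  0.755021  , -0.64041603]]), 't': array([-528.42346876,  141.15107415, 1112.69115703])}
top {'K': array([[451.48699933,   0.        , 254.35274572],
       [  0.        , 451.48699933, 184.78024789],
       [  0.        ,   0.        ,   1.        ]]), 'k1': -0.061752807870122786, 'R': array([[-0.01887543, -0.99977536, -0.00964105],
       [-0.99411911,  0.01979534, -0.10646758],
       [ 0.10663451,  0.00757473, -0.99426943]]), 't': array([  22.12439005,  537.14880571, 1231.03905521])}
```

View pics/top0.png

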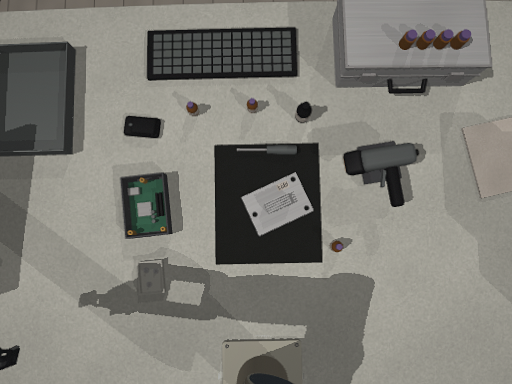

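View pics/side0.png

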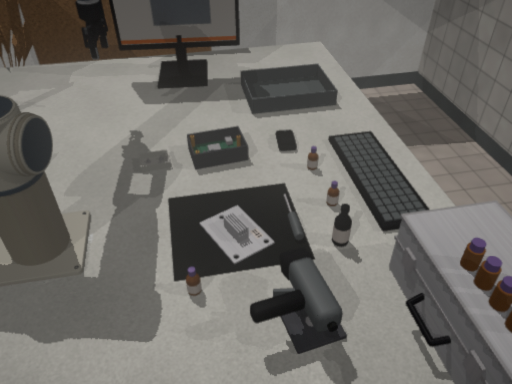

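The top picture shows the case at about (147,205), the cover at (279,204) on the mat, the scanner at (385,165) with its grip down to (396,200), and bottle_a at (337,245). The side picture shows the same layout, with the cover at (236,232) and the scanner at (300,300). Next I'll zoom in on the details.

```bash
cat > h.py <<'E'
import numpy as np, cv2
from rig import *
def ray(n,uv):
    i=camera_info(n);f=i["K"][0,0];p=(np.array(uv,float)-i["K"][:2,2])/f
    q=p.copy()
    for _ in range(20): q=p/(1+i["k1"]*(q@q))
    R=i["R"];return -R.T@i["t"], R.T@np.append(q,1)
def onz(n,uv,z):
    c,d=ray(n,uv);return (c+d*(z-c[2])/d[2])
def proj(n,X):
    i=camera_info(n);c=i["R"]@np.array(X,float)+i["t"];q=c[:2]/c[2];q=q*(1+i["k1"]*(q@q));return q*i["K"][0,0]+i["K"][:2,2]
E
python3 - <<'E'
import cv2,numpy as np
t=cv2.imread("pics/top0.png")
c=lambda x,y,w,h,s:cv2.resize(t[y:y+h,x:x+w],None,fx=s,fy=s,interpolation=cv2.INTER_CUBIC)
a=np.hstack([c(238,164,80,80,5),c(112,164,80,80,5)])
cv2.imwrite("pics/z1.png",a); cv2.imwrite("pics/z2.png",c(320,130,110,130,4.5))
E
```

```text
(no output)
```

View pics/z1.png

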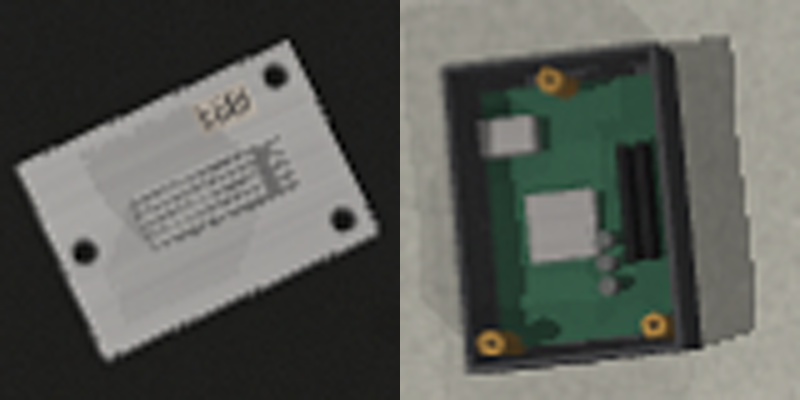

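View pics/z2.png

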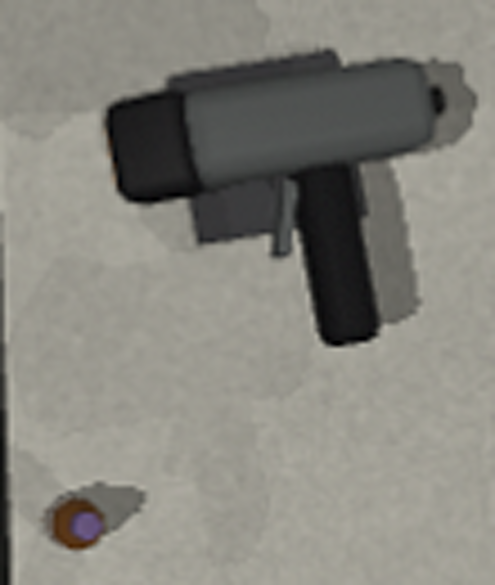

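The crops show three holes in the cover: a pair at full-image (293,179) and (307,208), and the single hole at (255,214). The case has brass posts at (142,180), (130,233) and (163,229). The scanner nose points left, with the trigger at about (383,179) and the grip running down to (398,206). Next I'll measure these.

Run:
```python
from h import *
print("hold",hold_point_z() if callable(hold_point_z) else hold_point_z)
t=cv2.imread("pics/top0.png");hsv=cv2.cvtColor(t,cv2.COLOR_BGR2HSV);g=cv2.cvtColor(t,cv2.COLOR_BGR2GRAY).astype(float)
np.set_printoptions(precision=1,suppress=True)
def cen(w,u,v,r=5):
    u,v=int(round(u)),int(round(v));s=w[v-r:v+r+1,u-r:u+r+1];y,x=np.mgrid[v-r:v+r+1,u-r:u+r+1];return np.array([(s*x).sum(),(s*y).sum()])/s.sum()
def fit(P,name):
    M=np.array([[-70,45],[-70,-45],[70,0]],float);P=np.array(P)[:,:2]
    a=M-M.mean(0);b=P-P.mean(0);th=np.arctan2((a[:,0]*b[:,1]-a[:,1]*b[:,0]).sum(),(a*b).sum())
    R=np.array([[np.cos(th),-np.sin(th)],[np.sin(th),np.cos(th)]]);c=P.mean(0)-R@M.mean(0)
    print(name,"c",c,"yaw",round(th,4),"res",(P-(M@R.T+c)).round(1).tolist(),"len",np.linalg.norm(P[0]-P[1]),np.linalg.norm(P[0]-P[2]))
dark=np.clip(110-g,0,None)
P=[onz("top",cen(dark,*q,r=4),6) for q in((306.6,208),(293,179.4),(255,214.4))];fit(P,"cover holes")
# plate contour
m=((g>75)).astype(np.uint8);m[:164]=0;m[244:]=0;m[:,:236]=0;m[:,318:]=0
cs,_=cv2.findContours(m,0,1);c=max(cs,key=cv2.contourArea);r=cv2.minAreaRect(c);bx=cv2.boxPoints(r);W=np.array([onz("top",p,8)[:2] for p in bx]);print("plate",W.mean(0),[np.linalg.norm(W[i]-W[i-1]) for i in range(4)],np.arctan2(*(W[1]-W[0])[::-1]),np.arctan2(*(W[2]-W[1])[::-1]))
# posts: dark hole in brass centre
H,S,V=[hsv[...,i].astype(int) for i in range(3)]
br=((H>8)&(H<25)&(S>110)&(V>90)).astype(float)
Q=[cen(br,*q,r=4) for q in((130,232.6),(162.6,229),(142,180.4))];print("brass",Q)
fit([onz("top",q,55) for q in((130,232.6),(162.6,229),(142,180.4))],"case eye");fit([onz("top",q,55) for q in Q],"case brass")
# grip
L=[];E=[]
for v in range(182,203):
    row=g[v,375:420]; 
    k=(row<45)&(np.abs(S[v,375:420])>=0)
    x=np.where(k)[0]+375
    a,b=onz("top",(x.min()-.5,v),100),onz("top",(x.max()+.5,v),100);L.append((a+b)/2);E.append(a[1]-b[1])
L=np.array(L);print("w",np.array(E));k=np.polyfit(L[:,0],L[:,1],1);print("grip slope",k,"yaw",np.arctan(k[0]))
col=g[195:215,398];print(col)
for v in(205,206,207):print(v,onz("top",(397.8,v),100))
# bottle cap
print("bottle_a",onz("top",(320+86/4.5,130+526/4.5),75))
# barrel
bm=np.array([[105,105],[125,200],[435,150],[420,60]])/4.5+[320,130];print([onz("top",p,100)[:2] for p in bm])
```

```text
hold 18.700000000000003
cover holes c [485.2 -51.6] yaw 1.9852 res [[-0.4, -1.0], [0.5, 0.2], [-0.1, 0.8]] len 91.34105815723963 148.76490837533046
plate [485.4 -50.9] [np.float64(122.50995878187499), np.float64(173.1046141842598), np.float64(123.17188694948742), np.float64(171.54902010443544)] -1.1541102559364396 -2.7370761323526835
brass [array([129.8, 232.1]), array([162.6, 228.5]), array([141.6, 179.7])]
case eye c [484.  314.2] yaw 0.0914 res [[0.3, -0.0], [0.4, 0.1], [-0.7, -0.1]] len 89.86718733174402 146.0550681231184
case brass c [485.5 314.9] yaw 0.0952 res [[0.3, 0.2], [0.1, -0.2], [-0.4, 0.1]] len 90.39471408215913 146.42804215802494
w [34.6 37.3 34.6 34.6 53.2 34.6 37.3 37.3 34.6 34.6 34.6 34.6 37.2 34.6
 34.5 34.5 34.5 37.2 37.2 34.5 34.5]
grip slope [   0.2 -440.4] yaw 0.16021012688687997
[ 25.  26.  26.  26.  28.  26.  28.  26.  25.  21.  11.  85. 158. 165.
 162. 162. 162. 160. 160. 157.]
205 [ 468.9 -364.7  100. ]
206 [ 466.3 -364.6  100. ]
207 [ 463.6 -364.5  100. ]
bottle_a [ 362.4 -210.3   75. ]
[array([ 609. , -226.5]), array([ 552.4, -236. ]), array([ 578.6, -421.3]), array([ 632.7, -415.5])]
```

servo_tool:
  targets:
    - {"dx":-3.45,"dy":-2.58,"hand":1}
    - {"dx":-3.45,"dy":-2.58,"hand":1}
    - {"dx":-3.45,"dy":-2.58,"hand":1}
    - {"dx":-3.45,"dy":-2.58,"hand":1}
    - {"dx":-3.45,"dy":-2.58,"hand":1}
  newtons: 40

```text
invalid input
```

servo_tool:
  targets:
    - {"dx":-3.45,"dy":-2.58,"hand":1}
    - {"dx":-3.45,"dy":-2.58,"hand":1}
    - {"dx":-3.45,"dy":-2.58,"hand":1}
    - {"dx":-3.45,"dy":-2.58,"hand":1}
    - {"dx":-3.45,"dy":-2.58,"hand":1}

```text
invalid input
```

servo_tool:
  targets:
    - {"dx":-3.45,"dy":-2.58,"hand":1}
    - {"dx":-3.45,"dy":-2.58,"hand":1}
    - {"dx":-1.48,"dy":-3.99,"hand":1}
    - {"dx":-1.48,"dy":-3.99,"hand":1}
    - {"dx":-1.48,"dy":-3.99,"hand":1}

```text
invalid input
```

servo_tool:
  targets:
    - {"dx":-1.48,"dy":-3.99,"hand":1}
    - {"dx":-1.48,"dy":-3.99,"hand":1}
    - {"dx":-1.48,"dy":-3.99,"hand":1}
    - {"dx":-1.48,"dy":-3.99,"hand":1}
    - {"dx":-1.48,"dy":-3.99,"hand":1}

```text
invalid input
```

servo_tool:
  targets:
    - {"turn":0.137,"hand":1}
    - {"turn":0.137,"hand":1}
    - {"turn":0.137,"hand":1}
    - {"turn":0.137,"hand":1}
    - {"turn":0.137,"hand":1}

```text
invalid input
```

Run:
```python
from h import *
np.set_printoptions(precision=2,suppress=True)
t=cv2.imread("pics/top0.png");g=cv2.cvtColor(t,cv2.COLOR_BGR2GRAY)
L=[]
for v in range(183,202):
    x=np.where(g[v,385:420]<45)[0]+385
    L.append((onz("top",(x.min()-.5,v),100)+onz("top",(x.max()+.5,v),100))/2)
L=np.array(L);k=np.polyfit(L[:,0],L[:,1],1);print(np.arctan(k[0]),np.polyval(k,467),(L[:,1]-np.polyval(k,L[:,0])))
# stand/barrel long edges: barrel grey mask rect
m=(g[150:215,335:430]<75).astype(np.uint8)
```

```text
0.12812828360003597 -364.18357580204156 [ 0.1  -0.75 -0.27  0.21  0.69 -0.16  0.32 -0.53 -0.05  0.42  0.9   0.05
 -0.8  -0.32  0.15  0.63 -0.22  0.25 -0.6 ]
```

servo_tool:
  targets:
    - {"dx":-3.45,"dy":-2.58,"dz":0,"turn":0,"hand":1}
    - {"dx":-3.45,"dy":-2.58,"dz":0,"turn":0,"hand":1}
    - {"dx":-3.45,"dy":-2.58,"dz":0,"turn":0,"hand":1}
    - {"dx":-3.45,"dy":-2.58,"dz":0,"turn":0,"hand":1}
    - {"dx":-3.45,"dy":-2.58,"dz":0,"turn":0,"hand":1}
  newtons: 40

```text
time: 0.6
ee_pos: [292.5, 434.9, 231.1]
ee_rot: [-3.141, -0.0, 2.887]
ft_force: [0.5, -0.2, -0.6]
opening: 85.4
finger_force: 0.0
```

servo_tool:
  targets:
    - {"dx":-3.45,"dy":-2.58,"dz":0,"turn":0,"hand":1}
    - {"dx":-3.45,"dy":-2.58,"dz":0,"turn":0,"hand":1}
    - {"dx":-3.45,"dy":-2.58,"dz":0,"turn":0,"hand":1}
    - {"dx":-3.45,"dy":-2.58,"dz":0,"turn":0,"hand":1}
    - {"dx":-3.45,"dy":-2.58,"dz":0,"turn":0,"hand":1}

```text
time: 1.1
ee_pos: [427.0, 266.6, 231.2]
ee_rot: [-3.141, -0.0, 2.887]
ft_force: [0.6, -0.0, 0.3]
opening: 85.5
finger_force: 0.0
```

servo_tool:
  targets:
    - {"dx":-3.45,"dy":-2.58,"dz":0,"turn":0,"hand":1}
    - {"dx":-3.45,"dy":-2.58,"dz":0,"turn":0,"hand":1}
    - {"dx":-1.48,"dy":-3.99,"dz":0,"turn":0,"hand":1}
    - {"dx":-1.48,"dy":-3.99,"dz":0,"turn":0,"hand":1}
    - {"dx":-1.48,"dy":-3.99,"dz":0,"turn":0,"hand":1}

```text
time: 1.6
ee_pos: [492.7, 72.1, 231.0]
ee_rot: [-3.141, -0.001, 2.887]
ft_force: [1.0, -0.4, -0.1]
opening: 85.3
finger_force: 0.0
```

servo_tool:
  targets:
    - {"dx":-1.48,"dy":-3.99,"dz":0,"turn":0,"hand":1}
    - {"dx":-1.48,"dy":-3.99,"dz":0,"turn":0,"hand":1}
    - {"dx":-1.48,"dy":-3.99,"dz":0,"turn":0,"hand":1}
    - {"dx":-1.48,"dy":-3.99,"dz":0,"turn":0,"hand":1}
    - {"dx":-1.48,"dy":-3.99,"dz":0,"turn":0,"hand":1}

```text
time: 2.1
ee_pos: [513.9, -139.6, 231.1]
ee_rot: [3.142, -0.0, 2.887]
ft_force: [0.5, 0.5, -1.1]
opening: 85.6
finger_force: 0.0
```

servo_tool:
  targets:
    - {"dx":-1.48,"dy":-3.99,"dz":0,"turn":0,"hand":1}
    - {"dx":-1.48,"dy":-3.99,"dz":0,"turn":0,"hand":1}
    - {"dx":-1.48,"dy":-3.99,"dz":0,"turn":0,"hand":1}
    - {"dx":-1.48,"dy":-3.99,"dz":0,"turn":0,"hand":1}
    - {"dx":-1.48,"dy":-3.99,"dz":0,"turn":0,"hand":1}

```text
time: 2.6
ee_pos: [535.2, -351.3, 230.9]
ee_rot: [3.141, -0.001, 2.887]
ft_force: [-0.4, 0.4, 0.3]
opening: 85.4
finger_force: 0.0
```

servo_tool:
  targets:
    - {"dx":0,"dy":0,"dz":0,"turn":0.138,"hand":1}
    - {"dx":0,"dy":0,"dz":0,"turn":0.138,"hand":1}
    - {"dx":0,"dy":0,"dz":0,"turn":0.138,"hand":1}
    - {"dx":0,"dy":0,"dz":0,"turn":0.138,"hand":1}
    - {"dx":0,"dy":0,"dz":0,"turn":0.138,"hand":1}

```text
time: 3.1
ee_pos: [535.2, -349.5, 230.8]
ee_rot: [-3.141, -0.001, 2.191]
ft_force: [0.2, 0.7, 1.1]
opening: 85.6
finger_force: 0.0
```

servo_tool:
  targets:
    - {"dx":0,"dy":0,"dz":0,"turn":0.138,"hand":1}
    - {"dx":0,"dy":0,"dz":0,"turn":0.138,"hand":1}
    - {"dx":0,"dy":0,"dz":0,"turn":0.138,"hand":1}
    - {"dx":0,"dy":0,"dz":0,"turn":0.138,"hand":1}
    - {"dx":0,"dy":0,"dz":0,"turn":0.138,"hand":1}

```text
time: 3.6
ee_pos: [535.3, -349.4, 230.8]
ee_rot: [-3.141, -0.0, 1.501]
ft_force: [0.1, -0.6, -0.5]
opening: 85.6
finger_force: 0.0
```

servo_tool:
  targets:
    - {"dx":0,"dy":0,"dz":0,"turn":0.138,"hand":1}
    - {"dx":0,"dy":0,"dz":0,"turn":0.138,"hand":1}
    - {"dx":0,"dy":0,"dz":0,"turn":0.138,"hand":1}
    - {"dx":0,"dy":0,"dz":0,"turn":0.138,"hand":1}
    - {"dx":0,"dy":0,"dz":0,"turn":0.138,"hand":1}

```text
time: 4.1
ee_pos: [535.3, -349.4, 230.8]
ee_rot: [-3.141, 0.0, 0.811]
ft_force: [-0.1, 0.6, -0.3]
opening: 85.2
finger_force: 0.0
```

servo_tool:
  targets:
    - {"dx":0,"dy":0,"dz":0,"turn":0.138,"hand":1}
    - {"dx":0,"dy":0,"dz":0,"turn":0.138,"hand":1}
    - {"dx":0,"dy":0,"dz":0,"turn":0.138,"hand":1}
    - {"dx":0,"dy":0,"dz":0,"turn":0.138,"hand":1}
    - {"dx":0,"dy":0,"dz":0,"turn":0.138,"hand":1}

```text
time: 4.6
ee_pos: [535.3, -349.4, 230.8]
ee_rot: [-3.141, 0.001, 0.121]
ft_force: [-0.4, 0.0, -0.0]
opening: 85.5
finger_force: 0.0
```

Run:
```python
from h import *
o=get_obs();print(o["ee_pos"],o["ee_rot"],o["joint_pos"])
a=capture("top");b=capture("side");cv2.imwrite("pics/t1.png",a);cv2.imwrite("pics/s1.png",b)
z=np.hstack([cv2.resize(a[120:270,320:453],None,fx=3,fy=3),cv2.resize(b[220:370,225:358],None,fx=3,fy=3)]);cv2.imwrite("pics/v1.png",z)
```

```text
[ 535.27769137 -349.3875731   230.80859264] [-3.14093943e+00  7.46525164e-04  1.21102733e-01] [-5.96904531e-01  4.44849718e-01  1.59641731e+00  9.29763572e-07
  1.10131760e+00  8.52788886e-01]
```

View pics/v1.png

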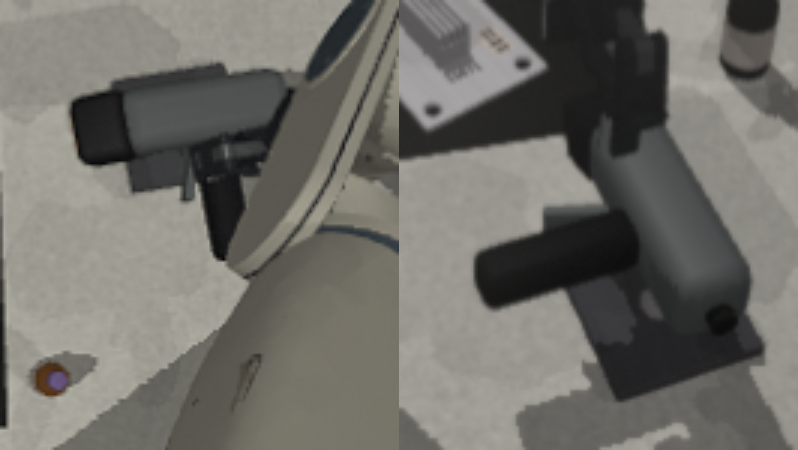

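The gripper hangs above the scanner grip: top crop (220,160), side crop (630,80). The trigger is free, so I'm descending.

servo_tool:
  targets:
    - {"dx":0,"dy":0.25,"dz":1.5,"turn":-0.008,"hand":1}
    - {"dx":0,"dy":0,"dz":1.5,"turn":0,"hand":1}
    - {"dx":0,"dy":0,"dz":1.5,"turn":0,"hand":1}
    - {"dx":0,"dy":0,"dz":1.5,"turn":0,"hand":1}
    - {"dx":0,"dy":0,"dz":1.5,"turn":0,"hand":1}

```text
time: 5.2
ee_pos: [535.5, -351.8, 154.3]
ee_rot: [-3.141, 0.001, 0.135]
ft_force: [0.1, -0.4, 0.5]
opening: 85.2
finger_force: 0.0
```

servo_tool:
  targets:
    - {"dx":0,"dy":0,"dz":1.5,"turn":0,"hand":1}
    - {"dx":0,"dy":0,"dz":1.5,"turn":0,"hand":1}
    - {"dx":0,"dy":0,"dz":1.5,"turn":0,"hand":1}
    - {"dx":0,"dy":0,"dz":1.5,"turn":0,"hand":1}
    - {"dx":0,"dy":0,"dz":1.45,"turn":0,"hand":1}

```text
time: 5.7
ee_pos: [535.8, -352.1, 80.6]
ee_rot: [-3.142, 0.0, 0.135]
ft_force: [0.3, -0.4, 0.5]
opening: 85.3
finger_force: 0.0
```

servo_tool:
  targets:
    - {"dx":0,"dy":0,"dz":0,"turn":0,"hand":0.5}
    - {"dx":0,"dy":0,"dz":0,"turn":0,"hand":0.4}
    - {"dx":0,"dy":0,"dz":0,"turn":0,"hand":0.3}
    - {"dx":0,"dy":0,"dz":0,"turn":0,"hand":0.2}
    - {"dx":0,"dy":0,"dz":0,"turn":0,"hand":0.2}

```text
time: 6.2
ee_pos: [535.7, -351.7, 82.4]
ee_rot: [-3.141, 0.0, 0.135]
ft_force: [-1.7, 3.8, 1.3]
opening: 51.1
finger_force: 1.8
```

servo_tool:
  targets:
    - {"dx":0,"dy":0,"dz":0,"turn":0,"hand":0}
    - {"dx":0,"dy":0,"dz":0,"turn":0,"hand":-0.2}
    - {"dx":0,"dy":0,"dz":0,"turn":0,"hand":-0.4}
    - {"dx":0,"dy":0,"dz":0,"turn":0,"hand":-0.4}
    - {"dx":0,"dy":0,"dz":0,"turn":0,"hand":-0.4}
  newtons: 40

```text
time: 6.7
ee_pos: [535.8, -351.6, 82.5]
ee_rot: [-3.141, 0.0, 0.136]
ft_force: [-3.7, 4.3, 5.1]
opening: 37.9
finger_force: 41.6
```

servo_tool:
  targets:
    - {"dx":0,"dy":0,"dz":0,"turn":0,"hand":-0.4}
    - {"dx":0,"dy":0,"dz":0,"turn":0,"hand":-0.4}
    - {"dx":0,"dy":0,"dz":0,"turn":0,"hand":1}
    - {"dx":0,"dy":0,"dz":0,"turn":0,"hand":1}
    - {"dx":0,"dy":0,"dz":0,"turn":0,"hand":1}

```text
time: 7.2
ee_pos: [536.5, -352.9, 82.2]
ee_rot: [3.14, -0.001, 0.135]
ft_force: [0.4, 0.5, 0.5]
opening: 79.7
finger_force: 0.0
```

servo_tool:
  targets:
    - {"dx":0,"dy":0,"dz":0,"turn":0,"hand":1}
    - {"dx":0,"dy":0,"dz":0,"turn":0,"hand":1}
    - {"dx":0,"dy":0,"dz":0,"turn":0,"hand":1}
    - {"dx":0,"dy":0,"dz":0,"turn":0,"hand":1}
    - {"dx":0,"dy":0,"dz":0,"turn":0,"hand":1}

```text
time: 7.7
ee_pos: [535.9, -352.1, 81.8]
ee_rot: [3.141, -0.0, 0.135]
ft_force: [0.6, -0.2, 0.2]
opening: 85.5
finger_force: 0.0
```

servo_tool:
  targets:
    - {"dx":0,"dy":0,"dz":-3,"turn":0,"hand":1}
    - {"dx":0,"dy":0,"dz":-3,"turn":0,"hand":1}
    - {"dx":0,"dy":0,"dz":-3,"turn":0,"hand":1}
    - {"dx":0,"dy":0,"dz":-3,"turn":0,"hand":1}
    - {"dx":0,"dy":0,"dz":-3,"turn":0,"hand":1}

```text
time: 8.2
ee_pos: [535.7, -351.9, 233.1]
ee_rot: [-3.142, 0.0, 0.135]
ft_force: [0.5, -0.1, -0.3]
opening: 85.5
finger_force: 0.0
```

servo_tool:
  targets:
    - {"dx":-0.12,"dy":-3.81,"dz":0,"turn":0,"hand":1}
    - {"dx":-0.12,"dy":-3.81,"dz":0,"turn":0,"hand":1}
    - {"dx":-0.12,"dy":-3.81,"dz":0,"turn":0,"hand":1}
    - {"dx":-0.12,"dy":-3.81,"dz":0,"turn":0,"hand":1}
    - {"dx":-0.12,"dy":-3.81,"dz":0,"turn":0,"hand":1}

```text
time: 8.7
ee_pos: [503.8, -162.7, 232.0]
ee_rot: [3.141, -0.0, 0.134]
ft_force: [0.9, 1.0, 0.5]
opening: 85.4
finger_force: 0.0
```

servo_tool:
  targets:
    - {"dx":-0.12,"dy":-3.81,"dz":0,"turn":0,"hand":1}
    - {"dx":-0.12,"dy":-3.81,"dz":0,"turn":0,"hand":1}
    - {"dx":-0.12,"dy":-3.81,"dz":0,"turn":0,"hand":1}
    - {"dx":0,"dy":0,"dz":0,"turn":-0.1424,"hand":1}
    - {"dx":0,"dy":0,"dz":0,"turn":-0.1424,"hand":1}

```text
time: 9.2
ee_pos: [485.2, -50.0, 232.0]
ee_rot: [3.141, -0.0, 0.428]
ft_force: [-0.2, 0.1, 0.2]
opening: 85.5
finger_force: 0.0
```

servo_tool:
  targets:
    - {"dx":0,"dy":0,"dz":0,"turn":-0.1424,"hand":1}
    - {"dx":0,"dy":0,"dz":0,"turn":-0.1424,"hand":1}
    - {"dx":0,"dy":0,"dz":0,"turn":-0.1424,"hand":1}
    - {"dx":0,"dy":0,"dz":0,"turn":-0.1424,"hand":1}
    - {"dx":0,"dy":0,"dz":0,"turn":-0.1424,"hand":1}

```text
time: 9.7
ee_pos: [485.3, -51.3, 231.9]
ee_rot: [3.141, -0.0, 1.138]
ft_force: [-0.4, 0.2, -0.8]
opening: 85.5
finger_force: 0.0
```

servo_tool:
  targets:
    - {"dx":0,"dy":0,"dz":0,"turn":-0.1424,"hand":1}
    - {"dx":0,"dy":0,"dz":0,"turn":-0.1424,"hand":1}
    - {"dx":0,"dy":0,"dz":0,"turn":-0.1424,"hand":1}
    - {"dx":0,"dy":0,"dz":0,"turn":-0.1424,"hand":1}
    - {"dx":0,"dy":0,"dz":0,"turn":-0.1424,"hand":1}

```text
time: 10.2
ee_pos: [485.3, -51.3, 231.9]
ee_rot: [3.141, 0.0, 1.85]
ft_force: [0.2, 0.2, -0.3]
opening: 85.5
finger_force: 0.0
```

servo_tool:
  targets:
    - {"dx":0,"dy":0,"dz":0,"turn":-0.1424,"hand":1}
    - {"dx":0,"dy":0,"dz":4,"turn":0,"hand":1}
    - {"dx":0,"dy":0,"dz":3,"turn":0,"hand":1}
    - {"dx":0,"dy":0,"dz":2,"turn":0,"hand":1}
    - {"dx":0,"dy":0,"dz":1,"turn":0,"hand":1}

```text
time: 10.7
ee_pos: [484.3, -51.2, 130.2]
ee_rot: [-3.139, -0.001, 1.986]
ft_force: [0.2, 0.3, 0.0]
opening: 85.4
finger_force: 0.0
```

Run:
```python
from h import *
o=get_obs();print(o["ee_pos"],o["ee_rot"],o["joint_pos"])
b=capture("side");a=capture("top");cv2.imwrite("pics/s2.png",b);cv2.imwrite("pics/t2.png",a)
cv2.imwrite("pics/v2.png",cv2.resize(b[130:330,150:350],None,fx=3,fy=3))
t0=cv2.imread("pics/side0.png")
# where blocks, tips should be in side view
for X in([485.3,-51.2,44],o["ee_pos"]):print(proj("side",X))
```

```text
[484.32655856 -51.16438638 130.18825817] [-3.13931202e+00 -1.34621253e-03  1.98604540e+00] [-1.29667450e-01  3.79852288e-01  1.99926288e+00 -4.46445725e-05
  7.65125625e-01 -5.44885818e-01]
[235.41591977 221.49078336]
[233.80426712 195.49144872]
```

View pics/v2.png

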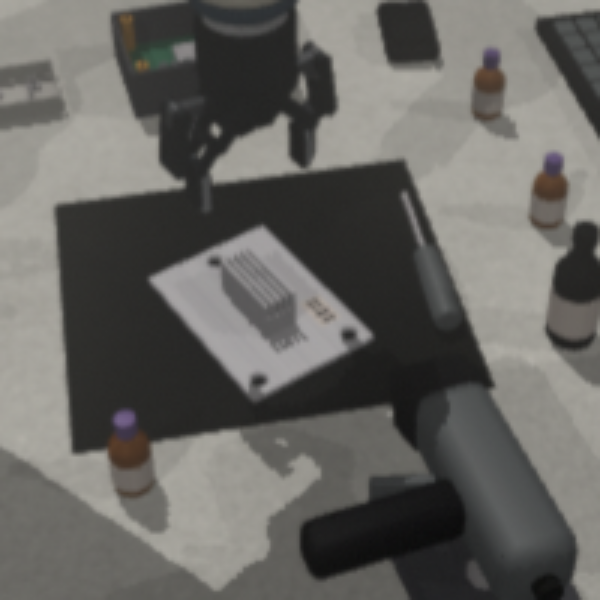

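The side crop shows the fingers astride the heat-sink block, whose top middle is at full-image (236,222) against a predicted (235,221). The trigger and neighbouring objects are clear, so I'm going down.

servo_tool:
  targets:
    - {"dx":0,"dy":0,"dz":2.5,"turn":0,"hand":1}
    - {"dx":0,"dy":0,"dz":2.5,"turn":0,"hand":1}
    - {"dx":0,"dy":0,"dz":2.5,"turn":0,"hand":1}
    - {"dx":0,"dy":0,"dz":2.5,"turn":0,"hand":1}
    - {"dx":0,"dy":0,"dz":1.3,"turn":0,"hand":1}

```text
time: 11.3
ee_pos: [485.8, -51.4, 18.4]
ee_rot: [3.141, 0.0, 1.986]
ft_force: [-0.5, -0.5, 0.8]
opening: 85.3
finger_force: 0.0
```

servo_tool:
  targets:
    - {"dx":0,"dy":0,"dz":0.3,"turn":0,"hand":1}
    - {"dx":0,"dy":0,"dz":0,"turn":0,"hand":0.3}
    - {"dx":0,"dy":0,"dz":0,"turn":0,"hand":0}
    - {"dx":0,"dy":0,"dz":0,"turn":0,"hand":-0.1}
    - {"dx":0,"dy":0,"dz":0,"turn":0,"hand":-0.1}

```text
time: 11.8
ee_pos: [486.0, -51.4, 16.6]
ee_rot: [3.14, 0.001, 1.986]
ft_force: [0.4, 0.0, 0.6]
opening: 38.0
finger_force: 0.0
```

servo_tool:
  targets:
    - {"dx":0,"dy":0,"dz":0.25,"turn":0,"hand":-0.1}
    - {"dx":0,"dy":0,"dz":0,"turn":0,"hand":-0.2}
    - {"dx":0,"dy":0,"dz":0,"turn":0,"hand":-0.4}
    - {"dx":0,"dy":0,"dz":0,"turn":0,"hand":-0.6}
    - {"dx":0,"dy":0,"dz":0,"turn":0,"hand":-0.8}
  newtons: 80

```text
time: 12.3
ee_pos: [485.2, -51.3, 13.5]
ee_rot: [-3.141, -0.0, 1.986]
ft_force: [-2.2, -0.3, 5.6]
opening: 29.0
finger_force: 79.8
```

servo_tool:
  targets:
    - {"dx":0,"dy":0,"dz":0,"turn":0,"hand":-1}
    - {"dx":0,"dy":0,"dz":0,"turn":0,"hand":-1}
    - {"dx":0,"dy":0,"dz":-0.2,"turn":0,"hand":-1}
    - {"dx":0,"dy":0,"dz":-0.5,"turn":0,"hand":-1}
    - {"dx":0,"dy":0,"dz":-1,"turn":0,"hand":-1}

```text
time: 12.8
ee_pos: [484.7, -51.2, 30.1]
ee_rot: [-3.14, -0.001, 1.986]
ft_force: [0.1, 0.2, -2.7]
opening: 28.6
finger_force: 79.1
```

servo_tool:
  targets:
    - {"dx":0,"dy":0,"dz":-2,"turn":0,"hand":-1}
    - {"dx":0,"dy":0,"dz":-3,"turn":0,"hand":-1}
    - {"dx":0,"dy":0,"dz":-3,"turn":0,"hand":-1}
    - {"dx":0,"dy":0,"dz":-3,"turn":0,"hand":-1}
    - {"dx":0,"dy":0,"dz":-2,"turn":0,"hand":-1}

```text
time: 13.3
ee_pos: [485.9, -51.4, 163.0]
ee_rot: [3.139, 0.001, 1.986]
ft_force: [1.1, -0.8, -3.8]
opening: 29.1
finger_force: 79.2
```

servo_tool:
  targets:
    - {"dx":2.23,"dy":0.99,"dz":0,"turn":0,"hand":-1}
    - {"dx":2.23,"dy":0.99,"dz":0,"turn":0,"hand":-1}
    - {"dx":2.23,"dy":0.99,"dz":0,"turn":0,"hand":-1}
    - {"dx":2.23,"dy":0.99,"dz":0,"turn":0,"hand":-1}
    - {"dx":2.23,"dy":0.99,"dz":0,"turn":0,"hand":-1}

```text
time: 13.8
ee_pos: [485.3, 71.6, 160.9]
ee_rot: [3.141, 0.0, 1.986]
ft_force: [0.0, -0.5, -2.9]
opening: 28.8
finger_force: 79.5
```

servo_tool:
  targets:
    - {"dx":2.23,"dy":0.99,"dz":0,"turn":0,"hand":-1}
    - {"dx":2.23,"dy":0.99,"dz":0,"turn":0,"hand":-1}
    - {"dx":2.23,"dy":0.99,"dz":0,"turn":0,"hand":-1}
    - {"dx":2.23,"dy":0.99,"dz":0,"turn":0,"hand":-1}
    - {"dx":2.23,"dy":0.99,"dz":0,"turn":0,"hand":-1}

```text
time: 14.3
ee_pos: [485.6, 193.6, 160.9]
ee_rot: [3.142, 0.0, 1.986]
ft_force: [0.3, 0.4, -1.9]
opening: 28.7
finger_force: 79.5
```

servo_tool:
  targets:
    - {"dx":2.23,"dy":0.99,"dz":0,"turn":0,"hand":-1}
    - {"dx":2.23,"dy":0.99,"dz":0,"turn":0,"hand":-1}
    - {"dx":2.23,"dy":0.99,"dz":0,"turn":0,"hand":-1}
    - {"dx":2.23,"dy":0.99,"dz":0,"turn":0,"hand":-1}
    - {"dx":2.23,"dy":0.99,"dz":0,"turn":0,"hand":-1}

```text
time: 14.8
ee_pos: [485.9, 315.5, 160.8]
ee_rot: [-3.141, 0.0, 1.986]
ft_force: [-0.0, 0.0, -3.3]
opening: 28.8
finger_force: 79.5
```

servo_tool:
  targets:
    - {"dx":0,"dy":0,"dz":0,"turn":0.126,"hand":-1}
    - {"dx":0,"dy":0,"dz":0,"turn":0.126,"hand":-1}
    - {"dx":0,"dy":0,"dz":0,"turn":0.126,"hand":-1}
    - {"dx":0,"dy":0,"dz":0,"turn":0.126,"hand":-1}
    - {"dx":0,"dy":0,"dz":0,"turn":0.126,"hand":-1}

```text
time: 15.3
ee_pos: [485.9, 314.5, 160.8]
ee_rot: [-3.141, 0.0, 1.351]
ft_force: [-0.6, 0.1, -3.0]
opening: 28.9
finger_force: 79.3
```

servo_tool:
  targets:
    - {"dx":0,"dy":0,"dz":0,"turn":0.126,"hand":-1}
    - {"dx":0,"dy":0,"dz":0,"turn":0.126,"hand":-1}
    - {"dx":0,"dy":0,"dz":0,"turn":0.126,"hand":-1}
    - {"dx":0,"dy":0,"dz":0,"turn":0.126,"hand":-1}
    - {"dx":0,"dy":0,"dz":0,"turn":0.126,"hand":-1}

```text
time: 15.8
ee_pos: [486.0, 314.4, 160.8]
ee_rot: [-3.142, 0.0, 0.721]
ft_force: [0.0, 0.1, -2.6]
opening: 28.9
finger_force: 79.3
```

servo_tool:
  targets:
    - {"dx":0,"dy":0,"dz":0,"turn":0.126,"hand":-1}
    - {"dx":0,"dy":0,"dz":0,"turn":0.126,"hand":-1}
    - {"dx":0,"dy":0,"dz":0,"turn":0.126,"hand":-1}
    - {"dx":0,"dy":0,"dz":0,"turn":0.126,"hand":-1}
    - {"dx":0,"dy":0,"dz":0,"turn":0.126,"hand":-1}

```text
time: 16.3
ee_pos: [486.0, 314.4, 160.8]
ee_rot: [3.141, 0.0, 0.091]
ft_force: [-0.0, 0.3, -3.7]
opening: 29.0
finger_force: 79.3
```

Run:
```python
from h import *
o=get_obs();print(o["ee_pos"],o["ee_rot"],o["joint_pos"],o["opening"])
b=capture("side");a=capture("top");cv2.imwrite("pics/s3.png",b);cv2.imwrite("pics/t3.png",a)
z=np.hstack([cv2.resize(a[130:270,85:215],None,fx=3,fy=3),cv2.resize(b[40:180,150:280],None,fx=3,fy=3)]);cv2.imwrite("pics/v3.png",z)
```

```text
[485.95580523 314.4336165  160.80917191] [3.14147134e+00 2.80852211e-04 9.07611697e-02] [5.53723044e-01 4.46546535e-01 1.78410281e+00 2.13642106e-05
 9.11248780e-01 2.03374509e+00] 29.007204256585073
```

View pics/v3.png

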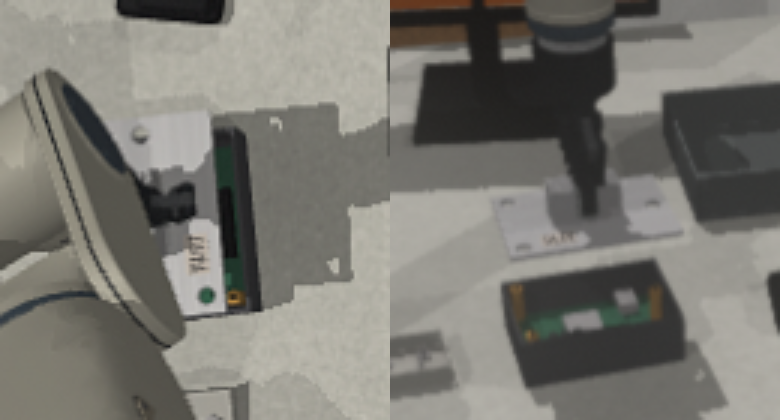

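The plate is held level over the case, turned the right way. In the top crop the single hole is at the far end (140,133) and hole 1 is at (207,296) near its post. Descending to about 2 cm.

servo_tool:
  targets:
    - {"dx":0,"dy":0,"dz":1,"turn":0,"hand":-1}
    - {"dx":0,"dy":0,"dz":2,"turn":0,"hand":-1}
    - {"dx":0,"dy":0,"dz":2,"turn":0,"hand":-1}
    - {"dx":0,"dy":0,"dz":1.5,"turn":0,"hand":-1}
    - {"dx":0,"dy":0,"dz":0.7,"turn":0,"hand":-1}

```text
time: 16.9
ee_pos: [485.4, 314.0, 86.4]
ee_rot: [3.14, 0.003, 0.098]
ft_force: [-0.5, -0.1, -3.4]
opening: 29.0
finger_force: 79.3
```

servo_tool:
  targets:
    - {"dx":0,"dy":0,"dz":0.1,"turn":0,"hand":-1}
    - {"dx":0,"dy":0,"dz":0.1,"turn":0,"hand":-1}
    - {"dx":0,"dy":0,"dz":0,"turn":0,"hand":-1}
    - {"dx":0,"dy":0,"dz":0,"turn":0,"hand":-1}
    - {"dx":0,"dy":0,"dz":0,"turn":0,"hand":-1}

```text
time: 17.4
ee_pos: [486.6, 314.9, 86.9]
ee_rot: [-3.141, -0.001, 0.096]
ft_force: [0.0, -0.3, -2.4]
opening: 29.3
finger_force: 79.3
```

Run:
```python
from h import *
np.set_printoptions(precision=1,suppress=True)
o=get_obs();print(o["ee_pos"],o["ee_rot"])
b=capture("side");a=capture("top");cv2.imwrite("pics/s4.png",b);cv2.imwrite("pics/t4.png",a)
z=np.hstack([cv2.resize(a[150:250,110:190],None,fx=5,fy=5,interpolation=cv2.INTER_CUBIC),cv2.resize(b[90:190,175:255],None,fx=5,fy=5,interpolation=cv2.INTER_CUBIC)]);cv2.imwrite("pics/v4.png",z)
zu=o["ee_pos"][2]-10.5
M=np.array([[-70,45],[-70,-45],[70,0]]);th=.0952;R=np.array([[np.cos(th),-np.sin(th)],[np.sin(th),np.cos(th)]])
W=M@R.T+[485.5,314.9]
for n in("top","side"):
  for w in W: print(n,"exp cover hole top",proj(n,[*w,zu+5]),"bottom",proj(n,[*w,zu]),"post",proj(n,[*w,55]))
```

```text
[486.6 314.9  86.9] [-3.1 -0.   0.1]
top exp cover hole top [127.  232.2] bottom [127.6 232.2] post [129.8 232.2]
top exp cover hole top [160.4 228.4] bottom [160.8 228.4] post [162.5 228.5]
top exp cover hole top [139.1 178.4] bottom [139.6 178.7] post [141.6 179.6]
side exp cover hole top [190.9 128.4] bottom [191.  129.8] post [191.7 135.6]
side exp cover hole top [196.3 143.7] bottom [196.5 145.1] post [197.1 151.1]
side exp cover hole top [237.8 128.7] bottom [237.8 130. ] post [238.  135.8]
```

View pics/v4.png

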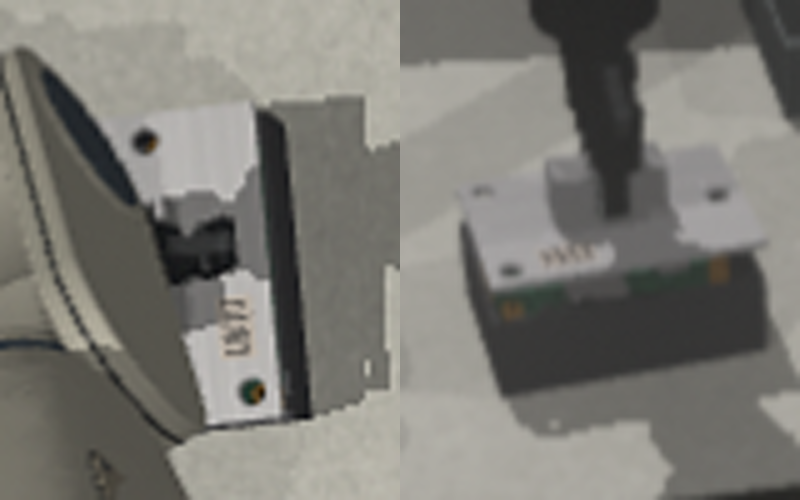

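The holes sit about 0.5 px up and left of where they should be in the top picture: hole 2 at (138.6,177.8) against (139.1,178.4), and hole 1 at (159.9,227.8) against (160.4,228.4). That is about 1.5 mm in +x and 1.2 mm in +y, and the side view agrees. I'll trim that and settle.

servo_tool:
  targets:
    - {"dx":-0.08,"dy":0.05,"dz":0,"turn":0,"hand":-1}
    - {"dx":-0.07,"dy":0.05,"dz":0,"turn":0,"hand":-1}
    - {"dx":0,"dy":0,"dz":0,"turn":0,"hand":-1}
    - {"dx":0,"dy":0,"dz":0,"turn":0,"hand":-1}
    - {"dx":0,"dy":0,"dz":0,"turn":0,"hand":-1}

```text
time: 18.0
ee_pos: [485.0, 313.5, 86.3]
ee_rot: [3.142, 0.0, 0.096]
ft_force: [0.0, -0.6, -3.5]
opening: 28.9
finger_force: 79.3
```

servo_tool:
  targets:
    - {"dx":0,"dy":0,"dz":0,"turn":0,"hand":-1}
    - {"dx":0,"dy":0,"dz":0,"turn":0,"hand":-1}
    - {"dx":0,"dy":0,"dz":0,"turn":0,"hand":-1}
    - {"dx":0,"dy":0,"dz":0,"turn":0,"hand":-1}
    - {"dx":0,"dy":0,"dz":0,"turn":0,"hand":-1}

```text
time: 18.5
ee_pos: [485.0, 313.5, 86.3]
ee_rot: [-3.142, -0.0, 0.096]
ft_force: [-0.3, -0.1, -2.7]
opening: 29.0
finger_force: 79.3
```

Run:
```python
from h import *
np.set_printoptions(precision=2,suppress=True)
o=get_obs();print(o["ee_pos"],o["ee_rot"],o["qd"])
a=capture("top");g=cv2.cvtColor(a,cv2.COLOR_BGR2GRAY).astype(float)
for u,v,e in((139,178,(139.1,178.4)),(160,228,(160.4,228.4))):
    r=4;s=np.clip(120-g[v-r:v+r+1,u-r:u+r+1],0,60);y,x=np.mgrid[v-r:v+r+1,u-r:u+r+1]
    print(np.array([(s*x).sum(),(s*y).sum()])/s.sum(),e)
cv2.imwrite("pics/t5.png",a)
t=np.vstack([cv2.resize(a[130:215,340:425],None,fx=4,fy=4),cv2.resize(a[165:240,120:205],None,fx=4,fy=4)]);cv2.imwrite("pics/v5.png",t[:600])
```

```text
[484.97 313.51  86.32] [-3.14 -0.    0.1 ] [-0. -0. -0. -0. -0.  0.]
[139.12 178.55] (139.1, 178.4)
[160.48 228.55] (160.4, 228.4)
```

View pics/v5.png

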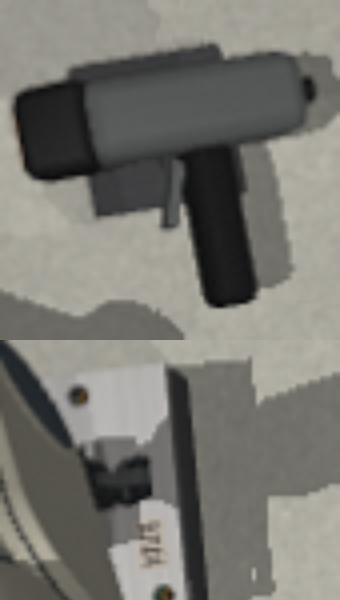

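The trigger is back out at rest, at crop (172,195). Both visible cover holes now fall within 0.2 px of where they should be, and the arm is still. Handing in.

```bash
python3 -c "
from rig import *
print(finish_job())"
```

```text
the job is handed in; nothing more can be done
None
```

I squeezed the scanner trigger fully and let it spring back, and the cover is now held still and level about 2 cm above the housing. The two cover holes visible from the top camera line up with their posts to within about 1 mm. The job is handed in at about 18.5 s; no verdict was returned.

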